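# Pin a bored plate in the checking fixture

## Task

Get the bored plate ready for measuring: take the tall bored plate with the narrow tab out of the slotted rack and lower it fully down, upright, into the grooves midway between the fixture's two guide plates, its bore in line with theirs. Then take the locating pin and, from the fixture's open end, thread its shaft through the near guide, the plate and the far guide until the shoulder of its handle is flush against the near guide, and let go. Leave the two short plates in the rack and everything else on the bench undisturbed.

Things in the scene. Friction and masses are not known exactly. Their poses are not given: they have to be found in the camera images.
- plate: Steel plate standing on edge in a rack slot, loose, 0.4 kg: body 64 mm wide (x), 10 thick (y), 85 high, with a centred tab 34 wide, 10 thick on top, up to 130 mm above the underside. Bore of 20 mm diameter through the thickness, centre 55 mm above the underside. Origin: centre of the underside; z up. Half-turn symmetric about z. Grip the tab across its thickness.
- pin: Locating pin lying level on the table, loose, 0.33 kg: square dark handle with lighter bands, 30 x 30 x 75 mm, and a round shaft, 16 mm diameter, 115 long, the last 16 mm tapering to 7 mm. Origin: on the axis at the shoulder where the two meet, 15 mm above the table at the start; x along the axis to the tip (handle x -75 to 0, shaft 0 to 115). Centre of mass x = -27 mm.
- pin_tip (a point): Centre of the pin's tip, 115 mm ahead of the shoulder on the axis.
- fixture: Fixture fixed to the table. Origin: on the table below the centre of the plate grooves; z up; y = bore axis, from open (near) to closed (far) end. Base 10 mm thick, 92 wide (x), y -55 to 98. Upright guide plates 80 wide, 12 thick, tops at z 88, centred at y -35 (near) and 35 (far), each with a 19 mm bore along y at x 0, z 65. An end wall at y 90 to 96, 60 wide, top z 86, bars the far end.
- groove_floor (a point): Where the centre of the plate's underside ends: fixture x 0, y 0, z 10 mm, on the base midway between the guides. Two dark upright rails there have facing grooves for the plate's edges: each groove 13 mm wide (y), 67 mm between groove bottoms (x); rails 78 mm above the table, with flared mouths up to 89 mm. The plate is thin along fixture y.
- near_bore (a point): Centre of the near guide's bore on its outer face (fixture x 0, y -41, z 65 mm), where the pin goes in and its shoulder ends. Nothing stands in front of it.
- rack: Slotted grey rack, fixed, 90 mm (x) by 133 mm (y), 48 mm high, three slots along its x at y = -40, 0 and 40 mm; each slot is 13 mm wide, 70 mm long, floor 8 mm above the table. Origin: centre of the underside. The plate and the two short plates stand in it, any in any slot.
- blank_a: Short plain steel plate 64 x 10 x 80 mm without tab or bore, in the rack, to be left there. Origin: centre of the underside.
- blank_b: Another short plain plate, as blank_a.
- vblock: Steel V-block 60 x 45 x 45 mm on the table, to be left alone. Origin: centre of the underside.
- caliper: Digital caliper 230 mm long, lying flat, 12 mm high, to be left alone. Origin: on its underside, mid-length.
- indicator: Dial indicator lying on its back, 58 mm diameter, 22 mm high, with an 8 mm stem 50 mm long; to be left alone. Origin: centre of the underside.
- driver: Screwdriver 180 mm long with a red handle, lying; to be left alone. Origin: under its middle.
- parallel: Steel parallel bar 25 x 100 x 30 mm, lying; to be left alone. Origin: centre of the underside.
- oil: White plastic bottle, 48 mm diameter, 100 mm high; to be left alone. Origin: centre of the underside.
There are look-alikes about, which are no part of the job. Leave any green or yellow look-alike of the pin alone.

How it is judged:
By the outcome, as a careful person would: the job done as asked, in the order asked, and still so for the second after the job is handed in, with the robot touching nothing.
It also fails if it takes over 58 s, if anything falls off the work surface, if the arm or the gripper's body presses on something with over 40 N, if the wrist force passes 120 N, or if a joint passes its speed limit or range.

## Robot

A 7-joint arm with a two-finger parallel gripper is mounted at the origin on the work surface. World frame = base frame: x ahead of the robot, y to its left, z up, the work surface at z = 0. Lengths are in m, angles in rad, forces in N, time in s.
With the tool pointing down it reaches from about 0.425 to 1.025 m from the base axis. Payload 9.4 kg.
Tool frame: the origin (TCP) lies midway between the tips of the shut fingers; the grasp point (between the pads) lies 19 mm behind it (robot.grip_depth is the distance from the TCP to the grasp point, in m); z points along the fingers, y is the line along which they close (so a half turn about z gives the same grasp; the last joint's range is limited). The gripper opens to 85 mm and grips with 20 to 120 N. Pads are 22 mm wide; open, the fingers measure 114 mm over their backs; the gripper's body (76 mm by 85 mm) begins 54 mm behind the grasp point. The pads swing forward as they close: fully open they stand 13 mm farther back than shut.
Start: joints at [-1.372, 0.599, -0.003, 1.599, 0.002, 0.943, -0.08], TCP at [0.197, 0.698, 0.231] pointing down, gripper open.
Joint ranges: [-2.57, 2.57], [-0.35, 1.97], [-1.29, 1.29], [0.11, 2.56], [-1.05, 4.19], [0.11, 1.86], [-2.63, 2.63]. Speed limits (rad/s): [2.22, 2.22, 3.01, 3.01, 3.14, 3.14, 3.14].

## Interface

Orientations are given as a unit quaternion [w, x, y, z].
In Python, from bench import robot gives the robot as it stands. The module is installed in compiled form; this text tells all that it offers.
- The arm moves only by the tool carry_out, never from a script. Its arguments are lists of equal length, an entry for each row: "translation": the shift along the world's x, y, z in mm, a list of three; "rot": the turn, a rotation vector about the world's x, y, z in degrees, a list of three. A call has 1 to 20 rows; each row is the pose to reach, as a shift and turn from the pose commanded when the call began; what a row does not reach only later rows make up. A row lasts 1/8 s, in which the tool goes at most 62.5 mm and 10.7 degrees, less where a joint would pass 70% of its speed; a pose out of reach is approached as far as the arm can. A call with a gripper value outside its range is refused whole. "hand" is the opening, from 0 (shut) to 1 (fully open), set as the call begins (left out, the last holds). The fingers move at their own pace and stop on an object; "squeeze" is the grip in N (left out, the last holds). Time passes only in rows, so rows that repeat a pose let the fingers close. It gives the time, the measured TCP pose, the force, the opening and the grip force at its end, in the units of the state.
- robot.observe(): the state, without advancing time (a new reading comes with each control period).
- robot.get_image(name): name is "side" or "top"; returns (picture, depth): 384x512x3 uint8, blue, green, red; 384x512 float32, m along the optical axis (not along the pixel's ray), 0 where there is no reading.
- robot.camera_model(name): a dict with "intrinsics" (3x3 intrinsics, pixels), "R" (3x3) and "t" (3): a world point X has camera coordinates R X + t. Camera axes: x right, y down, z forward; pixel columns grow to the right and rows downward; lengths in m; the calibration is good to about 2 mm. A picture is of the moment at which its call begins. camera_model takes no time and is no camera call.
- robot.finish_job(): hands the job in; it is judged then, once.
The state is a dict: "t": time; "joint_pos": joint angles; "joint_vel": joint speeds; "tau": joint torques, N m; "eef_pos": TCP position; "eef_rot": TCP orientation; "ft_force": force on the tool from outside, world axes, zero at the start; "moment": the same for the moment, N m; "finger_gap": finger opening in m; "grasp_force": force on a finger pad.
Only numpy, scipy, OpenCV 4.12 (cv2) and the standard library are available. Lean on these libraries where they do the work, as an engineer would, in place of code of your own. Each camera call takes 0.05 s, during which the arm holds its last target. There are 200 camera calls.

## Working session

There is one attempt and no reset: what is moved stays moved. The work goes in short steps, Python scripts to look and compute and a tool call to move; the robot and the scene stay as the last step left them, time stands still between calls to the robot, and variables do not carry over. Pictures are saved under pics/ and viewed, at most 10 in all, crops included, and the job is handed in when it is done.

Besides the shell and the picture viewer there is one more tool, called after "Request:" by a JSON object that holds its "fn" and its "kwargs", one argument or row to a line. carry_out: Moves the arm, as the interface text tells. Its arguments: {"type":"object","properties":{"translation":{"type":"array","items":{"type":"array","items":{"type":"number"}}},"rot":{"type":"array","items":{"type":"array","items":{"type":"number"}}},"hand":{"type":"number"},"squeeze":{"type":"number"}},"required":["translation","rot"]}

```bash
mkdir -p pics
cat > h.py <<'E'
from bench import robot
import numpy as np, cv2
def snap(n):
    p,d=robot.get_image(n); m=robot.camera_model(n)
    K,R,t=[np.array(m[k]) for k in("intrinsics","R","t")]
    return p,d,K,R,t
def pts(d,K,R,t):
    v,u=np.indices(d.shape); c=np.stack([(u-K[0,2])/K[0,0]*d,(v-K[1,2])/K[1,1]*d,d],-1)
    return (c-t)@R   # world HxWx3
def ray(u,v,z,K,R,t):
    dr=np.linalg.solve(K,[u,v,1.])@R; o=-t@R
    return o+dr*(z-o[2])/dr[2]
def proj(X,K,R,t):
    c=K@(R@np.array(X)+t); return c[:2]/c[2]
E
python3 - <<'E'
from h import *
for n in("side","top"):
    p,d,K,R,t=snap(n); cv2.imwrite(f"pics/{n}0.png",cv2.resize(p,(800,600),interpolation=cv2.INTER_CUBIC)); np.savez(n+"0.npz",p=p,d=d,K=K,R=R,t=t)
    print(n,K.round(1).tolist(),(-t@R).round(3),R[2].round(2),(d>0).mean())
print(robot.observe())
E
```

```text
side [[367.7, 0.0, 255.1], [0.0, 367.7, 185.0], [0.0, 0.0, 1.0]] [-0.177  0.649  0.631] [ 0.56 -0.65 -0.51] 0.9957021077473959
top [[478.7, 0.0, 256.6], [0.0, 478.7, 195.6], [0.0, 0.0, 1.0]] [ 0.267 -0.052  1.482] [ 0.13  0.01 -0.99] 0.9960581461588541
{'t': 0.1, 'joint_pos': array([-1.37169312,  0.60006514, -0.00255355,  1.60005394,  0.00181352,
        0.94290857, -0.07976745]), 'joint_vel': array([ 0.00027034, -0.0012821 , -0.0003031 , -0.00214651, -0.00279569,
        0.0001746 ,  0.0006968 ]), 'tau': array([ 5.65417169e-03, -7.77988958e+01,  1.56979255e+00, -2.58622169e+01,
        1.26050544e-02,  5.51095291e-03, -1.81115871e-05]), 'eef_pos': array([0.1973255 , 0.69718598, 0.23048726]), 'eef_rot': array([-2.95418077e-05,  1.37411716e-01,  9.90513759e-01, -7.15847611e-04]), 'ft_force': array([ 0.81153911, -0.46934463, -0.91131344]), 'moment': array([-0.03562985, -0.02456274, -0.0113883 ]), 'grasp_force': 0.0, 'finger_gap': 0.08519183230858222}
```

View pics/top0.png

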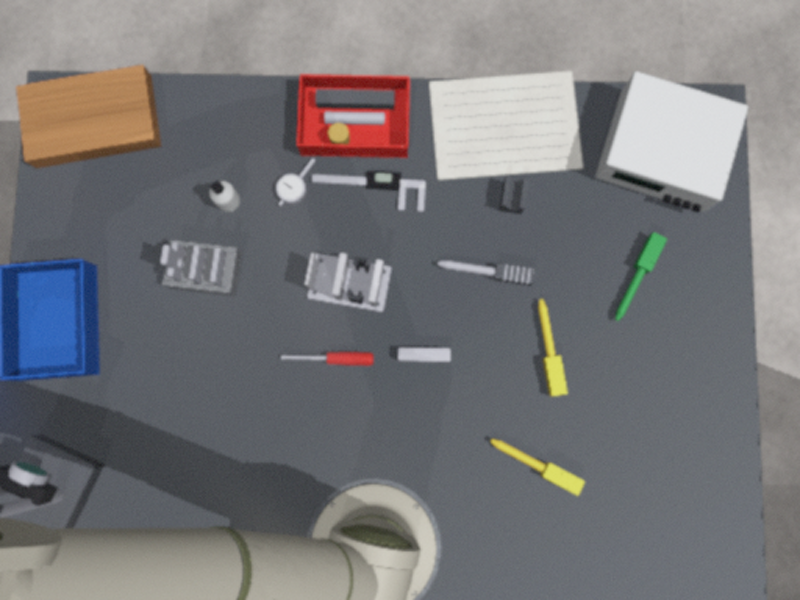

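View pics/side0.png

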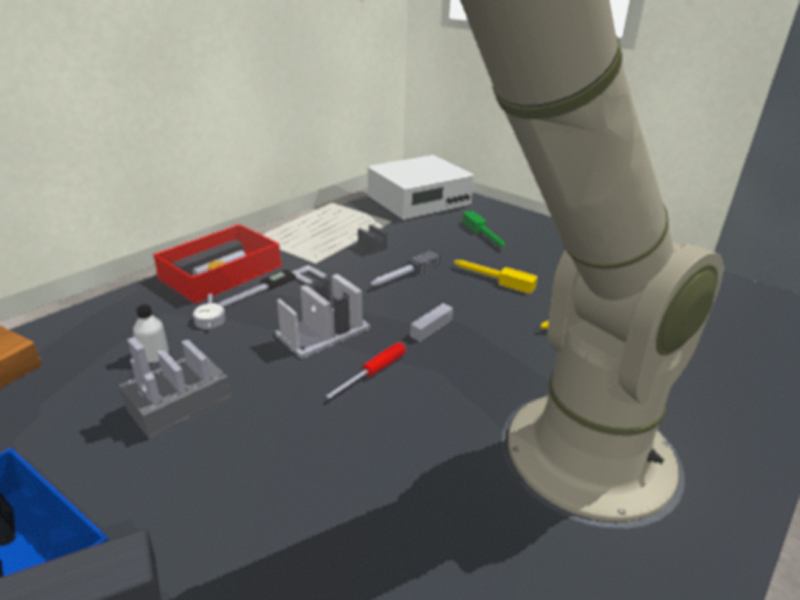

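Top view: rack is at (200,267) with the tall plate in its left slot at (165,255). The fixture is at (348,282), with its open end to the right and the end wall at (312,268). The pin runs (440–533, 268), with its tip to the left, facing the fixture. The side view agrees: the tall tab is at (137,350), the near guide at (347,300).

```bash
python3 - <<'E'
from h import *
for n in("top","side"):
    f=np.load(n+"0.npz"); p,d,K,R,t=[f[k] for k in("p","d","K","R","t")]
    W=pts(d,K,R,t); np.set_printoptions(precision=4,suppress=True)
    a=(ray(200*.64,267*.64,.04,*[np.load("top0.npz")[k] for k in "KRt"]),ray(348*.64,282*.64,.05,*[np.load("top0.npz")[k] for k in "KRt"]),ray(485*.64,270*.64,.015,*[np.load("top0.npz")[k] for k in "KRt"]))
    def rep(name,c,zr,r=.12):
        m=(np.hypot(W[...,0]-c[0],W[...,1]-c[1])<r)&(W[...,2]>zr[0])&(W[...,2]<zr[1])
        nn,l,s,_=cv2.connectedComponentsWithStats(m.astype(np.uint8),connectivity=8)
        for i in range(1,nn):
            if s[i,4]<4: continue
            q=W[l==i]; 
            (cx,cy),(w,h),ang=cv2.minAreaRect((q[:,:2]*1000).astype(np.float32))
            print(n,name,"n",s[i,4],"c %.1f %.1f wh %.1f %.1f ang %.1f z %.1f..%.1f"%(cx,cy,w,h,ang,*(np.percentile(q[:,2],[5,95])*1000)))
    print(n,a)
    table=W[np.abs(W[...,2])<.02]; print("table z",np.median(table[:,2]),table[:,2].std())
    rep("rackbase",a[0],(.035,.055)); rep("blanks",a[0],(.076,.1)); rep("tab",a[0],(.12,.15),.09); 
    rep("fixtop",a[1],(.08,.1)); rep("fixbase",a[1],(.006,.1))
    rep("pin",a[2],(.006,.05)); rep("pinhandle",a[2],(.026,.05))
E
python3 - <<'E'
import cv2,numpy as np
a=cv2.imread
p=np.load("top0.npz")["p"];s=np.load("side0.npz")["p"]
A=cv2.resize(p[145:205,95:255],(800,300),interpolation=cv2.INTER_LANCZOS4)
B=cv2.resize(p[155:195,270:350],(400,200),interpolation=cv2.INTER_LANCZOS4)
C=cv2.resize(s[150:290,70:290],(470,300),interpolation=cv2.INTER_LANCZOS4)
o=np.zeros((600,800,3),np.uint8);o[:300]=A;o[300:600,:470]=C;o[300:465,470:800]=cv2.resize(B,(330,165))
cv2.imwrite("pics/crop.png",o)
E
```

```text
top (array([0.5309, 0.3517, 0.04  ]), array([0.5056, 0.0598, 0.05  ]), array([ 0.5414, -0.2095,  0.015 ]))
table z 0.0017021562638079668 0.004013419342334292
top rackbase n 6 c 576.3 409.2 wh 6.0 11.4 ang 72.6 z 45.9..53.8
top rackbase n 808 c 532.1 351.6 wh 138.1 90.9 ang 84.4 z 42.1..53.8
top blanks n 83 c 535.6 390.0 wh 11.5 63.9 ang 85.3 z 77.6..98.2
top blanks n 101 c 532.0 350.3 wh 11.3 64.9 ang 84.1 z 79.3..93.5
top blanks n 96 c 527.9 311.1 wh 12.0 62.2 ang 85.3 z 79.3..93.5
top tab n 74 c 536.1 390.5 wh 12.7 34.0 ang 85.3 z 121.8..143.8
top fixtop n 46 c 524.9 132.5 wh 7.5 59.4 ang 82.3 z 82.7..91.6
top fixtop n 123 c 515.5 75.1 wh 13.1 81.0 ang 80.7 z 84.6..94.0
top fixtop n 46 c 542.4 35.6 wh 28.2 17.6 ang 81.3 z 82.6..93.9
top fixtop n 116 c 504.1 5.9 wh 12.2 79.9 ang 80.8 z 83.9..94.3
top fixtop n 41 c 476.5 45.2 wh 27.8 17.1 ang 83.1 z 82.5..94.6
top fixbase n 6 c 593.3 29.9 wh 17.1 3.7 ang 12.8 z 6.3..9.0
top fixbase n 1538 c 518.1 69.3 wh 177.1 106.1 ang 83.6 z 7.7..91.6
top fixbase n 4 c 512.8 171.9 wh 3.8 7.0 ang 66.4 z 6.9..8.8
top fixbase n 4 c 479.8 150.9 wh 11.6
[... 1055 characters left out ...]
1.4 wh 10.1 64.9 ang 85.3 z 77.6..89.5
side blanks n 117 c 533.3 392.1 wh 10.9 65.9 ang 86.5 z 77.4..98.3
side tab n 100 c 533.9 390.7 wh 10.7 35.7 ang 84.1 z 121.9..139.2
side fixtop n 98 c 502.2 6.0 wh 14.4 79.8 ang 81.2 z 81.3..89.1
side fixtop n 44 c 540.7 34.0 wh 30.3 17.1 ang 79.7 z 80.7..88.9
side fixtop n 109 c 513.4 75.0 wh 13.7 81.9 ang 79.9 z 80.6..89.5
side fixtop n 37 c 476.1 45.4 wh 28.6 18.2 ang 81.5 z 82.5..89.3
side fixtop n 48 c 521.9 132.0 wh 7.9 58.5 ang 80.3 z 80.6..87.3
side fixbase n 1857 c 510.6 62.0 wh 154.2 93.1 ang 80.6 z 8.7..87.9
side pin n 321 c 539.6 -209.2 wh 187.3 35.2 ang 81.8 z 8.9..30.8
side pinhandle n 102 c 532.1 -264.6 wh 75.2 34.2 ang 81.1 z 26.8..31.4
```

View pics/crop.png

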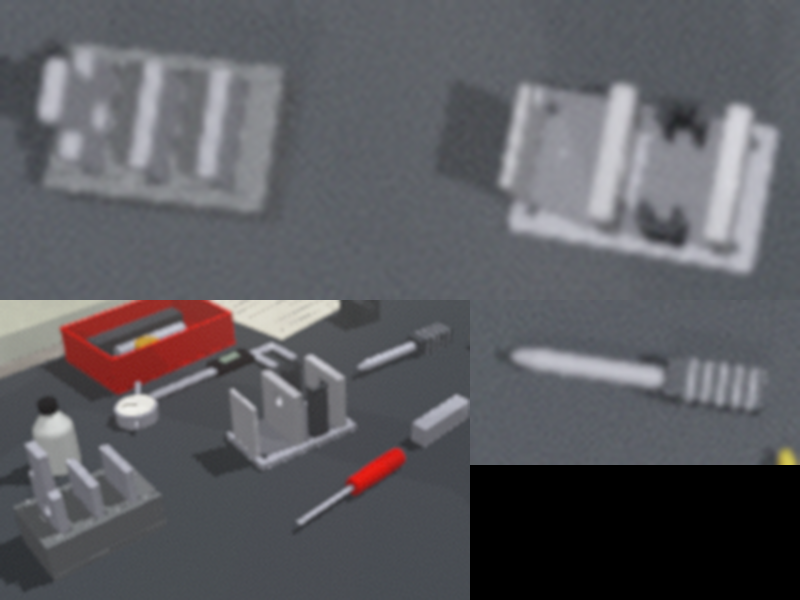

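The crops show the tall plate in the left slot, the guides, the dark rails between them, and the pin with its tip pointing at the fixture. Averaging both views:
- **Tab:** (535, 390.6), thickness yaw about 84.5°
- **Fixture origin:** (509, 40.3), axis yaw 80.7°
- **Pin handle centre:** (533, -264.4), axis yaw about 82°

Next I move above the tab.

Request:
{"fn": "carry_out", "kwargs": {
  "translation": [
    [34,-31,-2],
    [68,-61,-4],
    [101,-92,-6],
    [135,-123,-8],
    [169,-153,-10],
    [203,-184,-13],
    [237,-215,-15],
    [270,-246,-17],
    [304,-276,-19],
    [338,-307,-21],
    [338,-307,-21],
    [338,-307,-21],
    [338,-307,-21]
  ],
  "rot": [
    [0,0,1],
    [0,0,2],
    [0,0,3],
    [0,0,4],
    [0,0,5],
    [0,0,6],
    [0,0,7],
    [0,0,8],
    [0,0,9],
    [0,0,10.2],
    [0,0,10.2],
    [0,0,10.2],
    [0,0,10.2]
  ],
  "hand": 1,
  "squeeze": 60
}}

```text
t: 1.72
eef_pos: [0.5343, 0.3918, 0.2102]
eef_rot: [-0.0, 0.048, 0.999, 0.0]
ft_force: [0.2, -0.2, 0.7]
finger_gap: 0.0857
grasp_force: 0.0
```

Request:
{"fn": "carry_out", "kwargs": {
  "translation": [
    [0.5,-1,-25],
    [0.5,-1,-50],
    [0.5,-1,-75],
    [0.5,-1,-90],
    [0.5,-1,-100],
    [0.5,-1,-107],
    [0.5,-1,-107],
    [0.5,-1,-107]
  ],
  "rot": [
    [0,0,0],
    [0,0,0],
    [0,0,0],
    [0,0,0],
    [0,0,0],
    [0,0,0],
    [0,0,0],
    [0,0,0]
  ]
}}

```text
t: 2.72
eef_pos: [0.5362, 0.3898, 0.1039]
eef_rot: [0.0, 0.049, 0.999, 0.0]
ft_force: [0.5, 0.0, 0.3]
finger_gap: 0.0855
grasp_force: 0.0
```

Request:
{"fn": "carry_out", "kwargs": {
  "translation": [
    [0,0,0],
    [0,0,0],
    [0,0,0],
    [0,0,0],
    [0,0,0],
    [0,0,0],
    [0,0,0],
    [0,0,0]
  ],
  "rot": [
    [0,0,0],
    [0,0,0],
    [0,0,0],
    [0,0,0],
    [0,0,0],
    [0,0,0],
    [0,0,0],
    [0,0,0]
  ],
  "hand": 0,
  "squeeze": 60
}}

```text
t: 3.72
eef_pos: [0.5361, 0.3898, 0.1035]
eef_rot: [0.0, 0.049, 0.999, 0.0]
ft_force: [-0.5, 0.6, 2.1]
finger_gap: 0.0091
grasp_force: 59.3
```

Request:
{"fn": "carry_out", "kwargs": {
  "translation": [
    [0,0,10],
    [0,0,25],
    [0,0,45],
    [0,0,70],
    [0,0,95],
    [0,0,110],
    [0,0,112],
    [-2,-25,112],
    [-4,-60,112],
    [-8,-105,112],
    [-11,-150,112],
    [-15,-195,112],
    [-18,-240,112],
    [-21,-285,112],
    [-24,-320,112],
    [-25.5,-340,112],
    [-26,-349.5,112],
    [-26,-349.5,112],
    [-26,-349.5,112],
    [-26,-349.5,112]
  ],
  "rot": [
    [0,0,0],
    [0,0,0],
    [0,0,0],
    [0,0,0],
    [0,0,0],
    [0,0,0],
    [0,0,0],
    [0,0,-0.3],
    [0,0,-0.6],
    [0,0,-1],
    [0,0,-1.5],
    [0,0,-2],
    [0,0,-2.5],
    [0,0,-3],
    [0,0,-3.3],
    [0,0,-3.6],
    [0,0,-3.8],
    [0,0,-3.8],
    [0,0,-3.8],
    [0,0,-3.8]
  ]
}}

```text
t: 6.22
eef_pos: [0.51, 0.0412, 0.2152]
eef_rot: [0.0, 0.081, 0.997, 0.0]
ft_force: [-0.0, 1.4, -5.4]
finger_gap: 0.009
grasp_force: 59.2
```

Run:
```python
from h import *
s=robot.observe(); print(s['eef_pos'],s['eef_rot'],s['ft_force'],s['finger_gap'])
for n in("top","side"):
    p,d,K,R,t=snap(n); W=pts(d,K,R,t)*1000
    cv2.imwrite(f"pics/{n}1.png",cv2.resize(p[100:260,90:300],(790,600),interpolation=cv2.INTER_CUBIC))
    for lo,hi in((80,92),(104,130),(132,170),(170,190),(191,205),(120,190)):
        m=(np.abs(W[...,0]-510)<70)&(np.abs(W[...,1]-60)<100)&(W[...,2]>lo)&(W[...,2]<hi)
        k,l,st,_=cv2.connectedComponentsWithStats(m.astype(np.uint8))
        for i in range(1,k):
            if st[i,4]<15: continue
            q=W[l==i]; (cx,cy),(w,h),a=cv2.minAreaRect(q[:,:2].astype(np.float32))
            print(n,lo,hi,"n",st[i,4],"c %.1f %.1f wh %.1f %.1f a %.1f z %.0f %.0f"%(cx,cy,w,h,a,q[:,2].min(),q[:,2].max()))
```

```text
[0.51003747 0.04122191 0.21522926] [3.67226738e-05 8.11000881e-02 9.96705946e-01 1.76411215e-04] [-0.00695076  1.39821473 -5.35497484] 0.008956300064715542
side 80 92 n 81 c 499.5 6.4 wh 14.7 75.7 a 81.3 z 80 90
side 80 92 n 42 c 539.9 34.3 wh 30.1 16.0 a 87.2 z 80 89
side 80 92 n 106 c 513.5 74.6 wh 15.1 83.8 a 81.9 z 80 91
side 80 92 n 38 c 476.6 44.8 wh 30.0 14.5 a 83.3 z 80 90
side 80 92 n 47 c 522.5 132.4 wh 7.3 60.6 a 80.9 z 80 88
side 104 130 n 46 c 507.3 43.6 wh 8.9 65.0 a 82.1 z 119 130
side 132 170 n 191 c 508.9 41.7 wh 12.4 67.9 a 80.5 z 133 170
side 170 190 n 96 c 507.2 42.7 wh 12.1 66.2 a 83.3 z 170 190
side 191 205 n 79 c 509.4 41.3 wh 12.4 68.7 a 81.2 z 191 205
side 120 190 n 339 c 508.5 41.8 wh 12.9 68.8 a 80.9 z 120 190
```

View pics/side1.png

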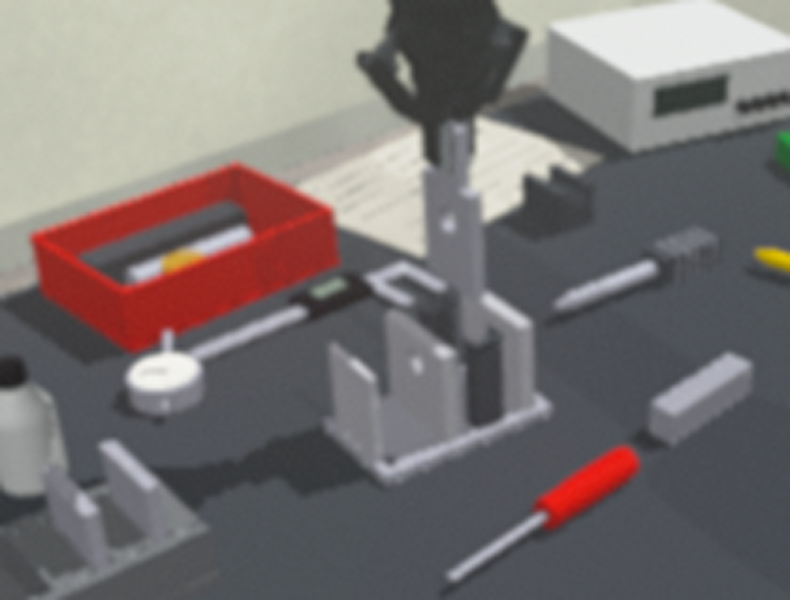

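The side view shows the plate held above the rails at (455,250), aligned with the guides and about 1 mm too far in +y. I'll correct that and lower it in stages.

Request:
{"fn": "carry_out", "kwargs": {
  "translation": [
    [0,-1.2,-8],
    [0,-1.2,-18],
    [0,-1.2,-26],
    [0,-1.2,-32],
    [0,-1.2,-37],
    [0,-1.2,-42],
    [0,-1.2,-47],
    [0,-1.2,-52],
    [0,-1.2,-52]
  ],
  "rot": [
    [0,0,0],
    [0,0,0],
    [0,0,0],
    [0,0,0],
    [0,0,0],
    [0,0,0],
    [0,0,0],
    [0,0,0],
    [0,0,0]
  ]
}}

```text
t: 7.45
eef_pos: [0.5097, 0.0389, 0.1629]
eef_rot: [-0.0, 0.082, 0.997, -0.0]
ft_force: [0.5, -0.1, -5.7]
finger_gap: 0.0087
grasp_force: 59.2
```

Request:
{"fn": "carry_out", "kwargs": {
  "translation": [
    [0,0.8,-6],
    [0,0.8,-12],
    [0,0.8,-19],
    [0,0.8,-26],
    [0,0.8,-33],
    [0,0.8,-40],
    [0,0.8,-46],
    [0,0.8,-50],
    [0,0.8,-53],
    [0,0.8,-53]
  ],
  "rot": [
    [0,0,0],
    [0,0,0],
    [0,0,0],
    [0,0,0],
    [0,0,0],
    [0,0,0],
    [0,0,0],
    [0,0,0],
    [0,0,0],
    [0,0,0]
  ]
}}

```text
t: 8.7
eef_pos: [0.5099, 0.0397, 0.1102]
eef_rot: [-0.0, 0.082, 0.997, -0.0]
ft_force: [-0.0, 0.4, -3.4]
finger_gap: 0.0093
grasp_force: 59.2
```

Request:
{"fn": "carry_out", "kwargs": {
  "translation": [
    [0,0,-1.5],
    [0,0,-3],
    [0,0,-4.2],
    [0,0,-5.2],
    [0,0,-5.5],
    [0,0,-5.5]
  ],
  "rot": [
    [0,0,0],
    [0,0,0],
    [0,0,0],
    [0,0,0],
    [0,0,0],
    [0,0,0]
  ]
}}

```text
t: 9.45
eef_pos: [0.51, 0.0398, 0.1053]
eef_rot: [0.0, 0.082, 0.997, 0.0]
ft_force: [-1.7, -0.3, 5.1]
finger_gap: 0.009
grasp_force: 60.8
```

Request:
{"fn": "carry_out", "kwargs": {
  "translation": [
    [0,0,0],
    [0,0,0],
    [0,0,0],
    [0,0,0],
    [0,0,0],
    [0,0,20],
    [0,0,50],
    [0,0,85],
    [0,0,110],
    [0,0,115]
  ],
  "rot": [
    [0,0,0],
    [0,0,0],
    [0,0,0],
    [0,0,0],
    [0,0,0],
    [0,0,0],
    [0,0,0],
    [0,0,0],
    [0,0,0],
    [0,0,0]
  ],
  "hand": 1
}}

```text
t: 10.7
eef_pos: [0.5106, 0.0397, 0.2212]
eef_rot: [0.001, 0.082, 0.997, 0.0]
ft_force: [0.6, 0.5, -0.3]
finger_gap: 0.0854
grasp_force: 0.0
```

Request:
{"fn": "carry_out", "kwargs": {
  "translation": [
    [2,-20,0],
    [4,-45,0],
    [6,-75,0],
    [8,-105,0],
    [11,-135,-5],
    [13,-165,-15],
    [15,-195,-30],
    [17,-225,-50],
    [19,-250,-70],
    [21,-275,-85],
    [22,-290,-95],
    [23,-301,-100],
    [23,-301,-100],
    [23,-301,-100],
    [23,-301,-100]
  ],
  "rot": [
    [0,0,-4],
    [0,0,-12],
    [0,0,-20],
    [0,0,-28],
    [0,0,-36],
    [0,0,-44],
    [0,0,-52],
    [0,0,-60],
    [0,0,-68],
    [0,0,-76],
    [0,0,-84],
    [0,0,-88.7],
    [0,0,-88.7],
    [0,0,-88.7],
    [0,0,-88.7]
  ]
}}

```text
t: 12.58
eef_pos: [0.5328, -0.261, 0.1198]
eef_rot: [-0.0, 0.755, 0.656, 0.0]
ft_force: [0.1, -0.7, 0.2]
finger_gap: 0.0853
grasp_force: 0.0
```

Run:
```python
from h import *
s=robot.observe(); print(s['eef_pos'],s['eef_rot'],s['joint_pos'])
for n in("top","side"):
    p,d,K,R,t=snap(n); W=pts(d,K,R,t)*1000
    if n=="side": cv2.imwrite(f"pics/{n}2.png",cv2.resize(p[100:260,100:310],(790,600),interpolation=cv2.INTER_CUBIC))
    for lo,hi in((80,92),(100,128),(122,150)):
        m=(np.abs(W[...,0]-510)<70)&(np.abs(W[...,1]-60)<100)&(W[...,2]>lo)&(W[...,2]<hi)
        k,l,st,_=cv2.connectedComponentsWithStats(m.astype(np.uint8))
        for i in range(1,k):
            if st[i,4]<15: continue
            q=W[l==i]; (cx,cy),(w,h),a=cv2.minAreaRect(q[:,:2].astype(np.float32))
            print(n,lo,hi,"n",st[i,4],"c %.1f %.1f wh %.1f %.1f a %.1f z %.0f %.0f"%(cx,cy,w,h,a,q[:,2].min(),q[:,2].max()))
    # shaft axis: PCA of cloud (z 8..22) between shoulder and tip
    c=np.array([533,-264.4]); u=np.array([.141,.99]); r=W[...,:2]-c; a=r@u; b=r@np.array([u[1],-u[0]])
    m=(a>45)&(a<130)&(np.abs(b)<14)&(W[...,2]>8)&(W[...,2]<30); q=W[m]
    if len(q)>20:
        v=cv2.fitLine(q[:,:2].astype(np.float32),cv2.DIST_HUBER,0,.01,.01).ravel(); print(n,len(q),"shaft dir",np.degrees(np.arctan2(v[0],v[1])),"pt",v[2:],"handle-off",b[m].mean())
```

```text
[ 0.53282749 -0.26096111  0.11981097] [-6.71852530e-05  7.54942084e-01  6.55791464e-01  2.72154112e-05] [ 0.13127961  0.61160806  0.34226956  2.01618289 -0.36412884  0.57211502
  0.58488951]
top 80 92 n 47 c 525.2 132.4 wh 7.2 58.3 a 81.1 z 80 92
top 80 92 n 93 c 514.9 75.1 wh 12.4 79.7 a 81.1 z 80 92
top 80 92 n 39 c 542.6 35.6 wh 29.8 16.9 a 79.0 z 81 92
top 80 92 n 20 c 476.4 51.9 wh 19.1 12.8 a 45.7 z 82 92
top 122 150 n 54 c 510.1 40.5 wh 10.1 33.5 a 80.9 z 122 147
side 80 92 n 79 c 497.9 6.3 wh 14.4 71.3 a 82.5 z 80 90
side 80 92 n 99 c 506.6 41.3 wh 27.4 80.4 a 80.7 z 80 92
side 80 92 n 106 c 513.2 74.7 wh 13.8 80.5 a 80.0 z 80 90
side 80 92 n 43 c 521.7 132.6 wh 6.2 59.1 a 80.5 z 80 88
side 100 128 n 87 c 509.1 40.6 wh 13.8 38.2 a 82.3 z 100 128
side 122 150 n 72 c 508.1 39.4 wh 12.4 38.0 a 80.0 z 123 141
side 90 shaft dir 6.6402802 pt [ 539.5552  -175.93309] handle-off -5.7290274961888095
```

View pics/side2.png

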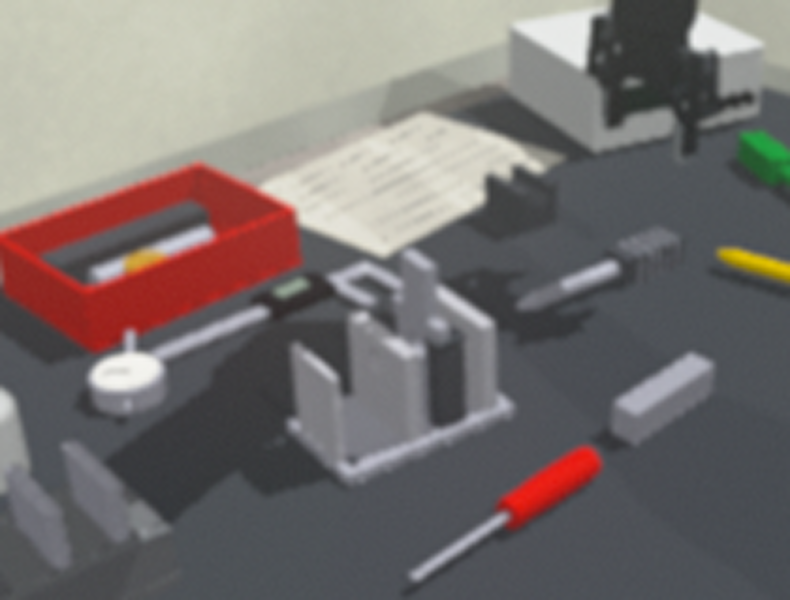

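The plate is seated upright between the guides: its tab at (418,300) in the picture, its top at about 140 mm, centred at (509, 40.3). Now I descend on the pin handle.

Request:
{"fn": "carry_out", "kwargs": {
  "translation": [
    [0.5,0,-20],
    [0.5,0,-45],
    [0.5,0,-70],
    [0.5,0,-90],
    [0.5,0,-104],
    [0.5,0,-112],
    [0.5,0,-115.5],
    [0.5,0,-115.5],
    [0.5,0,-115.5]
  ],
  "rot": [
    [0,0,0],
    [0,0,0],
    [0,0,0],
    [0,0,0],
    [0,0,0],
    [0,0,0],
    [0,0,0],
    [0,0,0],
    [0,0,0]
  ]
}}

```text
t: 13.8
eef_pos: [0.5337, -0.2614, 0.0048]
eef_rot: [0.0, 0.755, 0.655, 0.0]
ft_force: [0.5, 0.3, 0.0]
finger_gap: 0.0853
grasp_force: 0.0
```

Request:
{"fn": "carry_out", "kwargs": {
  "translation": [
    [0,0,0],
    [0,0,0],
    [0,0,0],
    [0,0,0],
    [0,0,0],
    [0,0,0],
    [0,0,0]
  ],
  "rot": [
    [0,0,0],
    [0,0,0],
    [0,0,0],
    [0,0,0],
    [0,0,0],
    [0,0,0],
    [0,0,0]
  ],
  "hand": 0,
  "squeeze": 80
}}

```text
t: 14.68
eef_pos: [0.5336, -0.2614, 0.0047]
eef_rot: [0.0, 0.755, 0.655, 0.0]
ft_force: [-0.5, 0.9, 5.8]
finger_gap: 0.0286
grasp_force: 80.0
```

Request:
{"fn": "carry_out", "kwargs": {
  "translation": [
    [0,0,10],
    [0,0,25],
    [0,0,40],
    [0,0,50],
    [-10,16,50],
    [-24,38,50],
    [-38,60,50],
    [-50,79,50],
    [-57,90,50],
    [-59,94,50],
    [-59,94,50],
    [-59,94,50],
    [-59,94,50]
  ],
  "rot": [
    [0,0,0],
    [0,0,0],
    [0,0,0],
    [0,0,0],
    [0,0,-0.3],
    [0,0,-0.6],
    [0,0,-0.8],
    [0,0,-1],
    [0,0,-1.2],
    [0,0,-1.2],
    [0,0,-1.2],
    [0,0,-1.2],
    [0,0,-1.2]
  ]
}}

```text
t: 16.3
eef_pos: [0.4747, -0.1678, 0.0542]
eef_rot: [0.0, 0.762, 0.647, -0.0]
ft_force: [-0.5, -0.5, -3.5]
finger_gap: 0.0289
grasp_force: 79.3
```

```bash
cat > m.py <<'E'
from h import *
import sys
s=robot.observe(); e=s['eef_pos']*1000; print(e.round(1),s['eef_rot'].round(4),s['ft_force'].round(1))
O=np.array([508.9,40.3]); u=np.array([.1616,.9869]); w=np.array([u[1],-u[0]])
for n in("top","side"):
    p,d,K,R,t=snap(n); W=pts(d,K,R,t)*1000
    if n=="side": cv2.imwrite(f"pics/{sys.argv[1]}.png",cv2.resize(p[100:260,140:350],(790,600),interpolation=cv2.INTER_CUBIC))
    r=W[...,:2]-O; a=r@u; b=r@w; z=W[...,2]
    ta=(e[:2]-O)@u   # TCP along axis
    m=(a>ta+45)&(a<ta+125)&(np.abs(b)<16)&(z>45)&(z<90); q=np.c_[a[m],b[m],z[m]]
    if len(q)>10:
        v=cv2.fitLine(q.astype(np.float32),cv2.DIST_HUBER,0,.01,.01).ravel(); v=v*np.sign(v[0])
        print(n,len(q),"dir b/a %.3f z/a %.3f"%(v[1]/v[0],v[2]/v[0]),"at a=%.0f b %.1f z %.1f"%tuple(v[3:]),"a max %.1f"%np.percentile(q[:,0],99),"bounds b",np.percentile(q[:,1],[2,98]).round(1),"z",np.percentile(q[:,2],[2,98]).round(1))
    for nm,lo,hi,zl in(("near",-48,-22,82),("far",24,46,82)):
        m=(a>lo)&(a<hi)&(z>zl)&(z<96)&(np.abs(b)<55)
        print(n,nm,"b mid %.1f (%.1f) a mid %.1f ztop %.1f"%(np.percentile(b[m],[2,98]).mean(),np.ptp(np.percentile(b[m],[2,98])),np.median(a[m]),np.median(z[m])))
E
python3 m.py side3
```

```text
[ 474.7 -167.8   54.2] [ 2.000e-04  7.623e-01  6.472e-01 -0.000e+00] [-0.5 -0.5 -3.5]Traceback (most recent call last):
  File "m.py", line 16, in <module>
    print(n,nm,"b mid %.1f (%.1f) a mid %.1f ztop %.1f"%(np.percentile(b[m],[2,98]).mean(),np.ptp(np.percentile(b[m],[2,98])),np.median(a[m]),np.median(z[m])))
                                                         ~~~~~~~~~~~~~^^^^^^^^^^^^^
    return _quantile_unchecked(
        a, q, axis, out, overwrite_input, method, keepdims, weights)
    return _ureduce(a,
                    func=_quantile_ureduce_func,
    ...<5 lines>...
                    overwrite_input=overwrite_input,
                    method=method)
    r = func(a, **kwargs)
    result = _quantile(arr,
                       quantiles=q,
    ...<2 lines>...
                       out=out,
                       weights=wgt)
    slices_having_nans = np.isnan(arr[-1, ...])
                                  ~~~^^^^^^^^^
IndexError: index -1 is out of bounds for axis 0 with size 0
```

```bash
sed -i 's/^        print(n,nm/        if m.sum()>20: print(n,nm/' m.py; python3 m.py side3
```

```text
[ 474.6 -167.8   54.2] [ 2.000e-04  7.623e-01  6.472e-01 -0.000e+00] [-0.6  0.4 -2.2]
top far b mid -0.9 (76.3) a mid 39.0 ztop 90.0
side 112 dir b/a -0.004 z/a -0.002 at a=-125 b -5.9 z 68.3 a max -86.7 bounds b [-10.3   2.6] z [59.5 73.2]
side near b mid -6.7 (69.9) a mid -34.0 ztop 87.4
side far b mid -1.0 (78.8) a mid 36.3 ztop 87.5
```

View pics/side3.png

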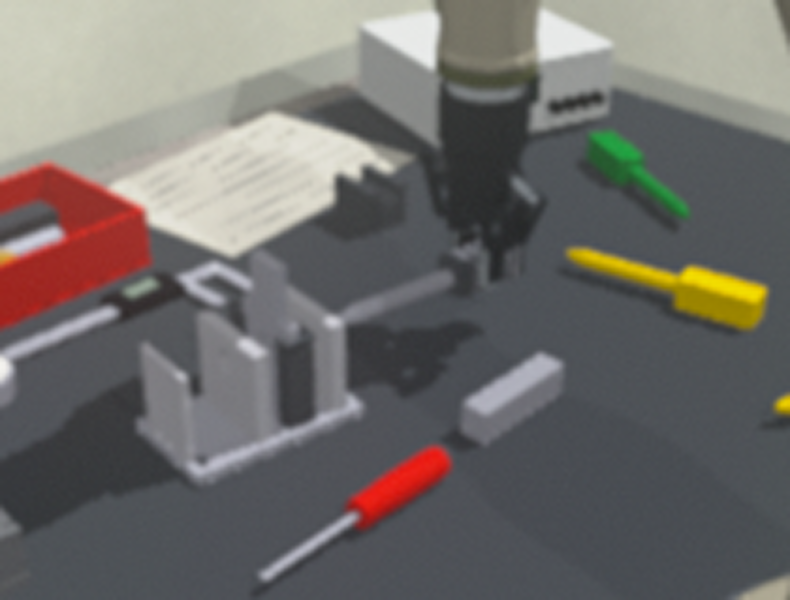

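The side view shows the shaft level, in line with the bores, with its tip hidden behind the near guide at about (345,315). Correcting for the visible-surface bias, the axis agrees with the guide centreline to within 1 mm. Now I start inserting.

Request:
{"fn": "carry_out", "kwargs": {
  "translation": [
    [1,6,0.4],
    [2,12.3,0.4],
    [3,18.3,0.4],
    [3.9,23.7,0.4],
    [4.7,28.6,0.4],
    [5.5,33.5,0.4],
    [6.1,37.5,0.4],
    [6.1,37.5,0.4]
  ],
  "rot": [
    [0,0,0],
    [0,0,0],
    [0,0,0],
    [0,0,0],
    [0,0,0],
    [0,0,0],
    [0,0,0],
    [0,0,0]
  ]
}}

```text
t: 17.45
eef_pos: [0.4806, -0.1295, 0.0547]
eef_rot: [-0.0, 0.762, 0.648, -0.0]
ft_force: [-0.1, 0.5, -3.2]
finger_gap: 0.0284
grasp_force: 79.3
```

Request:
{"fn": "carry_out", "kwargs": {
  "translation": [
    [0.8,4.9,0],
    [1.6,9.9,0],
    [2.4,14.8,0],
    [3.2,19.7,0],
    [4,24.7,0],
    [4.8,29.6,0],
    [5.7,34.5,0],
    [6.5,39.5,0],
    [6.5,39.5,0]
  ],
  "rot": [
    [0,0,0],
    [0,0,0],
    [0,0,0],
    [0,0,0],
    [0,0,0],
    [0,0,0],
    [0,0,0],
    [0,0,0],
    [0,0,0]
  ]
}}

```text
t: 18.58
eef_pos: [0.4871, -0.0898, 0.0547]
eef_rot: [-0.0, 0.762, 0.648, 0.0]
ft_force: [-0.4, 0.7, -3.1]
finger_gap: 0.0287
grasp_force: 79.3
```

Request:
{"fn": "carry_out", "kwargs": {
  "translation": [
    [0.8,4.9,0],
    [1.6,9.9,0],
    [2.4,14.8,0],
    [3.2,19.7,0],
    [4,24.7,0],
    [4.8,29.6,0],
    [5.7,34.5,0],
    [6.5,39.5,0],
    [7.3,44.4,0],
    [8.1,49.3,0],
    [8.1,49.3,0]
  ],
  "rot": [
    [0,0,0],
    [0,0,0],
    [0,0,0],
    [0,0,0],
    [0,0,0],
    [0,0,0],
    [0,0,0],
    [0,0,0],
    [0,0,0],
    [0,0,0],
    [0,0,0]
  ]
}}

```text
t: 19.95
eef_pos: [0.4952, -0.0405, 0.0546]
eef_rot: [-0.0, 0.762, 0.648, 0.0]
ft_force: [0.0, -0.4, -2.0]
finger_gap: 0.0285
grasp_force: 79.3
```

Free all the way. Now I creep forward until the shoulder touches.

Request:
{"fn": "carry_out", "kwargs": {
  "translation": [
    [0.4,2,0],
    [0.7,4,0],
    [0.8,5,0],
    [0.8,5,0]
  ],
  "rot": [
    [0,0,0],
    [0,0,0],
    [0,0,0],
    [0,0,0]
  ]
}}

```text
t: 20.45
eef_pos: [0.4959, -0.036, 0.0547]
eef_rot: [-0.0, 0.762, 0.647, -0.0]
ft_force: [-0.4, 0.5, -3.3]
finger_gap: 0.0288
grasp_force: 79.3
```

Request:
{"fn": "carry_out", "kwargs": {
  "translation": [
    [0.1,0.7,0],
    [0.2,1.4,0],
    [0.2,1.4,0]
  ],
  "rot": [
    [0,0,0],
    [0,0,0],
    [0,0,0]
  ]
}}

```text
t: 20.82
eef_pos: [0.4961, -0.0346, 0.0547]
eef_rot: [0.0, 0.762, 0.647, -0.0]
ft_force: [0.7, 0.4, -2.4]
finger_gap: 0.0289
grasp_force: 79.3
```

Request:
{"fn": "carry_out", "kwargs": {
  "translation": [
    [0.1,0.7,0],
    [0.2,1.4,0],
    [0.2,1.4,0]
  ],
  "rot": [
    [0,0,0],
    [0,0,0],
    [0,0,0]
  ]
}}

```text
t: 21.2
eef_pos: [0.4964, -0.0331, 0.0547]
eef_rot: [0.0, 0.762, 0.647, -0.0]
ft_force: [0.1, 0.2, -3.0]
finger_gap: 0.0286
grasp_force: 79.3
```

Request:
{"fn": "carry_out", "kwargs": {
  "translation": [
    [0.1,0.7,0],
    [0.2,1.2,0],
    [0.2,1.2,0]
  ],
  "rot": [
    [0,0,0],
    [0,0,0],
    [0,0,0]
  ]
}}

```text
t: 21.58
eef_pos: [0.4964, -0.0327, 0.0547]
eef_rot: [0.0, 0.762, 0.647, -0.0]
ft_force: [-0.7, -5.9, -3.5]
finger_gap: 0.0282
grasp_force: 79.2
```

Request:
{"fn": "carry_out", "kwargs": {
  "translation": [
    [0.1,0.6,0],
    [0.1,0.8,0],
    [0.1,0.8,0]
  ],
  "rot": [
    [0,0,0],
    [0,0,0],
    [0,0,0]
  ]
}}

```text
t: 21.95
eef_pos: [0.4964, -0.0327, 0.0547]
eef_rot: [0.001, 0.763, 0.647, -0.001]
ft_force: [-2.5, -7.2, -1.9]
finger_gap: 0.0284
grasp_force: 79.2
```

Run:
```python
from h import *
p,d,K,R,t=snap("side"); cv2.imwrite("pics/side4.png",cv2.resize(p[120:240,160:320],(800,600),interpolation=cv2.INTER_CUBIC))
```

```text
(no output)
```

View pics/side4.png

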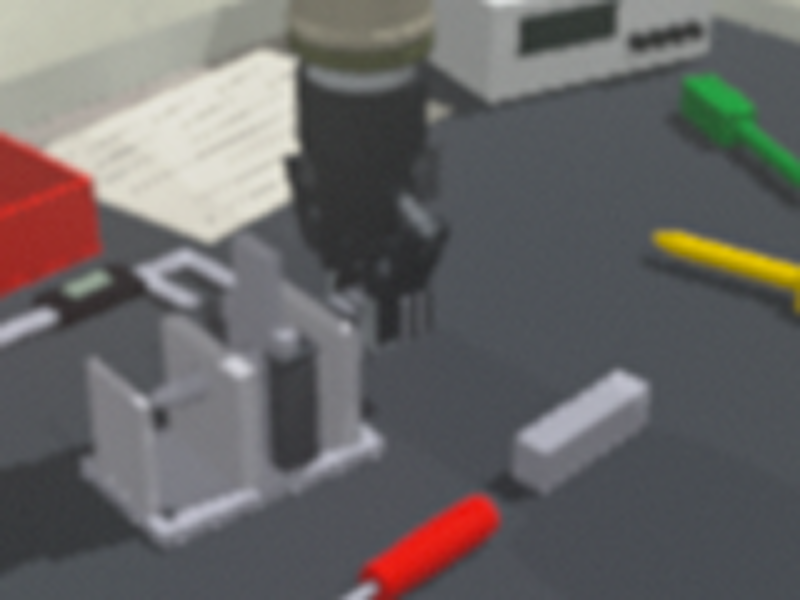

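The shaft tip shows past the far guide at (180,390), and the force has risen while forward motion stopped, so the shoulder is seated. I release and retreat.

Request:
{"fn": "carry_out", "kwargs": {
  "translation": [
    [0,0,-0.5],
    [0,0,-0.5],
    [0,0,-0.5],
    [0,0,-0.5],
    [0,0,-0.5],
    [0,0,-0.5],
    [0,0,10],
    [0,-5,40],
    [0,-15,85],
    [0,-35,130],
    [0,-65,160],
    [0,-110,170],
    [0,-165,170],
    [0,-220,170],
    [0,-260,170],
    [0,-260,170]
  ],
  "rot": [
    [0,0,0],
    [0,0,0],
    [0,0,0],
    [0,0,0],
    [0,0,0],
    [0,0,0],
    [0,0,0],
    [0,0,0],
    [0,0,0],
    [0,0,0],
    [0,0,0],
    [0,0,0],
    [0,0,0],
    [0,0,0],
    [0,0,0],
    [0,0,0]
  ],
  "hand": 1
}}

```text
t: 24.0
eef_pos: [0.4955, -0.2948, 0.2255]
eef_rot: [0.001, 0.764, 0.645, -0.0]
ft_force: [-0.7, 1.0, 0.1]
finger_gap: 0.0855
grasp_force: 0.0
```

Run:
```python
from h import *
O=np.array([508.9,40.3]); u=np.array([.1616,.9869]); w=np.array([u[1],-u[0]])
I=[]
for n in("top","side"):
    p,d,K,R,t=snap(n); W=pts(d,K,R,t)*1000
    c=p[140:210,180:320] if n=="top" else p[130:240,150:315]
    I.append(cv2.resize(c,(600,300) if n=="top" else (450,300),interpolation=cv2.INTER_CUBIC))
    r=W[...,:2]-O; a=r@u; b=r@w; z=W[...,2]
    for nm,m in(("handle top",(a<-45)&(a>-130)&(np.abs(b)<20)&(z>68)&(z<95)),("guide top",(a>-47)&(a<-24)&(np.abs(b)<45)&(z>83)&(z<96)),("shaft tip",(a>45)&(a<86)&(np.abs(b)<12)&(z>55)&(z<80)),("tab",(abs(a)<15)&(np.abs(b)<25)&(z>125)&(z<150))):
        if m.sum()>5: print(n,nm,m.sum(),"a",np.percentile(a[m],[2,98]).round(1),"b",np.percentile(b[m],[2,98]).round(1),"z",np.percentile(z[m],[5,50,95]).round(1))
o=np.zeros((600,600,3),np.uint8); o[:300]=I[0]; o[300:,:450]=I[1]; cv2.imwrite("pics/end.png",o)
```

```text
top handle top 242 a [-115.   -46.9] b [-13.   16.6] z [72.7 77.8 83.2]
top guide top 73 a [-43.3 -28.8] b [-10.2  39.4] z [84.4 88.6 93.6]
top shaft tip 38 a [46.2 72.3] b [-7.3  7.5] z [69.2 74.3 77.8]
top tab 51 a [-4.8  5. ] b [-15.7  17.4] z [132.6 142.3 144.6]
side handle top 136 a [-115.3  -52.7] b [-16.1  15.8] z [69.3 75.7 78.6]
side guide top 67 a [-42.7 -29.2] b [-40.5  29.3] z [83.6 87.2 89. ]
side shaft tip 49 a [46.2 72.9] b [-9.5  1.8] z [63.5 70.2 75.5]
side tab 60 a [-5.6  6. ] b [-17.7  15.3] z [126.7 136.4 140.7]
```

View pics/end.png

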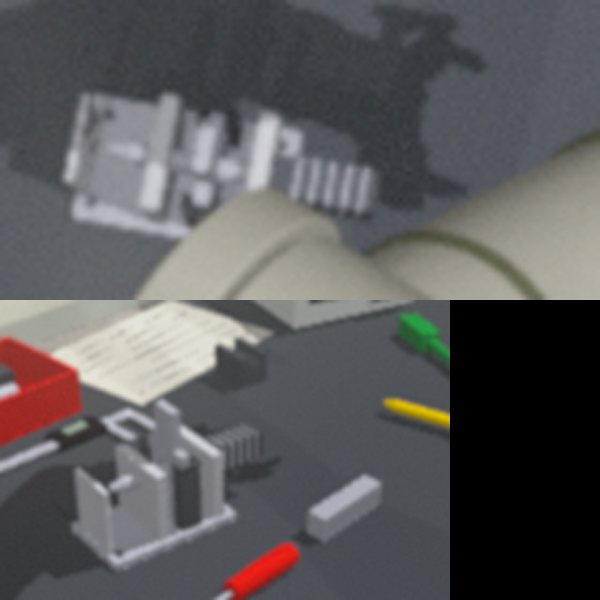

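The final pictures show the pin through both guides and the plate, with the handle at (330,180) against the near guide. Its back end is at -115 mm (expected -116) and its tip at about 73 mm (expected 74), so it is flush. I'm handing in.

```bash
python3 -c "
from bench import robot
print(robot.finish_job())"
```

```text
the job is handed in; nothing more can be done
None
```

I seated the plate in the grooves, threaded the pin through both guides and the plate until its shoulder met the near guide (flush to about 1 mm in the cameras), then let go and handed the job in at about 24 s.

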